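# Open the push-and-turn cleaner bottle in its stand

### The arm

A 6-joint arm with a two-finger parallel gripper is mounted at the origin on a cart in front of the work surface, level with it; the furniture and walls round the work are solid. World frame = base frame: x ahead of the robot, y to its left, z up, the work surface at z = 0. Lengths are in mm, angles in rad, forces in N, time in s.
With the tool pointing down it reaches from about 275 to 750 mm from the base axis. Payload 10.2 kg.
Tool frame: the origin (TCP) lies on the centre line of the jaws, within the pads' length; the fingertips stand 8 mm ahead of it and the grasp point (between the pads) lies 11 mm behind it; x points along the fingers, y is the direction in which the jaws open and shut, and the axes are right-handed (so a half turn about x gives the same grasp; the last joint's range is limited). The gripper opens to 85 mm and grips with 20 to 120 N. Pads are 22 mm wide; open, the fingers measure 114 mm over their backs; the gripper's body (76 mm by 85 mm) begins 54 mm behind the grasp point. The pads swing forward as they close: fully open they stand 13 mm farther back than shut.
Start: joints at [0.988, 0.313, 1.498, -0, 1.331, -0.223], TCP at [184.859, 491.384, 239.294] pointing down, gripper open.
Joint ranges: [-2.94, 2.94], [-0.97, 2.17], [0.19, 2.56], [-1.23, 4.37], [0.02, 3.11], [-2.88, 2.88]. Speed limits (rad/s): [2.39, 2.39, 3.01, 3.14, 3.14, 3.14].

### API

Orientations are given as a unit quaternion [w, x, y, z].
In Python, from rig import ctrl, vision, workorder gives the robot as it stands. The module is installed in compiled form; this text tells all that it offers.
- The arm moves only by the shell command python3 -m jog 'ROWS' [OPENING] [FORCE]. ROWS is JSON, a list that holds one entry, the list of rows, each a list of 6 numbers: the shift along the tool's x, y, z in m, then the turn, a rotation vector about the tool's x, y, z in rad. A call has 1 to 12 rows; each row shifts and turns the commanded pose from where the row before left it, along the tool's axes as they then stand; what a row does not reach is not made up. A row lasts 1/8 s, in which the tool goes at most 62.5 mm and 10.7 degrees, less where a joint would pass 70% of its speed; a pose out of reach is approached as far as the arm can. A call is refused whole if a number of a shift passes 0.0625 or a number of a turn 0.188, either way. A call with a gripper value outside its range is refused whole. OPENING is the closure in counts, from 0 (fully open) to 255 (shut), set as the call begins (- or left out, the last holds). The fingers move at their own pace and stop on an object; FORCE is the grip in N (left out, the last holds). Time passes only in rows, so rows that do not move let the fingers close. It gives the time, the measured TCP pose, the force and the opening at its end, in the units of the state.
- ctrl.sense(): the state, without advancing time (a new reading comes with each control period).
- vision.capture(name): name is "scene" or "top" or "wrist"; returns a dict with "image" (420x560x3 uint8, red, green, blue), "mtx" (3x3 intrinsics, pixels), "k1" (the pictures are not rectified: a ray, as slopes to the right and down, at radius r is drawn at 1 + k1 r^2 times it, then the intrinsics apply), "R" (3x3) and "t" (3): a world point X has camera coordinates R X + t; the wrist camera has in their place "hand_eye" (4x4, takes a point from camera to tool coordinates, whose origin is the TCP and whose axes are the tool frame's). Camera axes: x right, y down, z forward; pixel columns grow to the right and rows downward; lengths in mm; the calibration is good to about 2 mm. A picture is of the moment at which its call begins: read the wrist's pose just before it. There is no depth.
- workorder.finish_job(): hands the job in, once; it reports no verdict.
The state is a dict: "time_s": time; "joints": joint angles; "dq": joint speeds; "tau": joint torques, N m; "eef_pos": TCP position; "ee_rot": TCP orientation; "force": force on the tool from outside, world axes, zero at the start; "wrist_torque": the same for the moment, N m; "grip_width": opening from 0.0 (shut) to 1.0 (fully open).
Only numpy, scipy, OpenCV 4.12 (cv2) and the standard library are available. Lean on these libraries where they do the work, as an engineer would, in place of code of your own. Each camera call takes 0.05 s, during which the arm holds its last target.

### The job

Open the square white cleaner bottle. Stand it, cap on, fully down in the square socket of the wooden stand so that it cannot turn; then press its safety cap down, twist it anticlockwise until it is free, lift it straight off, and finish still holding the cap level in the gripper a few centimetres clear above the open bottle. The bottle stays upright and seated in the stand, and the other things on the counter stay where they are.

Things in the scene. Friction and masses are not known exactly. Their poses are not given: they have to be found in the camera images.
- stand: Wooden block 88x88x40 mm, fixed to the counter, turned up to 0.35 rad, with one square blind socket in its middle, open at the top: 59x59 mm, sides along the stand's x and y, 3 mm chamfer round the mouth, 30 mm deep. Origin: centre of its underside; socket floor at z = 10 mm, top face at z = 40 mm. Keep clear of the posts (from x = 0.565 m) and shelf (from x = 0.605 m, 0.32 m up) behind the work.
- bottle: Loose upright square plastic bottle, about 0.3 kg. Origin: centre of its underside, z up. Body 56x56 mm, sides along its x and y (lowest 6 mm narrowed to 52 mm), flat shoulder at z = 72 mm; fits the socket in any quarter turn. Above: round collar 47 mm across to z = 85 mm, neck 40 mm across to z = 98 mm. Top of the locked cap: z = 110 mm.
- bottle_mid (a point): Centre of the bottle's square part, on its axis, 36 mm above its underside; axes as the bottle's. In the socket the lowest 30 mm of the bottle are hidden; it can be gripped across two flat sides 15 to 25 mm above this point.
- cap: Round ribbed push-and-turn cap, 50 mm across, 20 mm tall, 30 g, hollow below. Origin: on its axis at its lower rim, z up; while locked 90 mm above the bottle's underside, x along the bottle's x. Locked, a spring holds its two inner lugs up in notches of the neck, so it neither turns nor lifts off; the locked bottle may be carried by it.
- cap_mid (a point): Centre of the cap, 10 mm above its rim, 28 mm above the bottle's shoulder while locked. To open: press at least 3.5 mm down (8 N; firm stop at 5 mm, 9 N), keep it down and turn 1.15 rad (65 degrees) anticlockwise seen from above (free from 0.95 to 1.3, stop at 1.34 rad), then lift. Clockwise is blocked.
- coaster: Bystander, leave alone: round wooden coaster, 95 mm across, 8 mm thick, with the espresso cup on it. Origin: centre of its underside.
- espresso_cup: Bystander, leave alone: white espresso cup with a handle, 63x88x51 mm, on the coaster near the middle. Origin: centre of its underside.
- tumbler_a: Bystander, leave alone: tumbler, 68 mm across, 84 mm tall, at the back of the counter. Origin: centre of its underside.
- tumbler_b: Bystander, leave alone: second tumbler, 68 mm across, 84 mm tall, far to the right. Origin: centre of its underside.
- pepper_mill: Bystander, leave alone: wooden pepper mill, 58 mm across, 170 mm tall, far to the right. Origin: centre of its underside.
- teaspoon: Bystander, leave alone: teaspoon lying on the near left part of the counter, 138x28x12 mm. Origin: centre of its underside.
- espresso_cup_b: Bystander, leave alone: second espresso cup, 63x88x51 mm, far to the left. Origin: centre of its underside.
Mind the look-alikes: they are no part of the job. What is meant by the cap is not green, purple or turquoise, and is the smaller of those in its own colour.

How it is judged (in metres and radians):
On the way, in this order (a step that is already met when the one before it is completed fails the run):
1. the bottle stands fully down and upright in the socket with its cap still locked on (horizontal distance between bottle and stand below 0.005 m and z of bottle in the frame of stand below 0.0135 m and angle between bottle's own z axis and vertical below 0.06 rad and angle between the x axis of cap and the x axis of bottle, either way round below 0.3 rad and z of cap in the frame of bottle below 0.093 m), for 0.1 s.
2. the cap, pressed down, begins to turn on the bottle in the stand (horizontal distance between bottle and stand below 0.005 m and z of bottle in the frame of stand below 0.0135 m and angle between bottle's own z axis and vertical below 0.06 rad and z of cap in the frame of bottle below 0.0875 m and angle between the x axis of cap and the x axis of bottle, either way round above 0.35 rad), for 0.02 s.
3. the cap, still on the neck, is turned by more than 45 degrees (horizontal distance between bottle and stand below 0.005 m and z of bottle in the frame of stand below 0.0135 m and angle between bottle's own z axis and vertical below 0.06 rad and angle between the x axis of cap and the x axis of bottle, either way round above 0.8 rad and z of cap in the frame of bottle below 0.094 m), for 0.04 s.
At the end, for the whole second after the job is handed in: Bottle seated (within 3.5 mm of the socket floor, 5 mm of its centre, tilt under 0.06 rad), untouched by the robot; cap held still in the fingers (over 1 N), level within 0.25 rad, within 40 mm of the bottle's axis, rim 20 to 150 mm above the open neck, not touching the bottle (horizontal distance between bottle and stand below 0.005 m and z of bottle in the frame of stand below 0.0135 m and angle between bottle's own z axis and vertical below 0.06 rad and z of cap in the frame of bottle between 0.118 and 0.25 m and horizontal distance between cap and bottle below 0.04 m and angle between cap's own z axis and vertical below 0.25 rad and contact force between the fingers and cap above 1 N and contact force between cap and bottle below 0.1 N and contact force between each of the arm, the fingers and bottle below 0.5 N and linear speed of cap below 0.03 m/s); the arm keeps its last pose, push and grip.
It fails at once if the bottle is tipped over or laid down (angle between bottle's own z axis and vertical above 0.5 rad).
It fails at once if another thing on the counter is moved more than 20 mm (distance of any of coaster, espresso_cup, tumbler_a, tumbler_b, pepper_mill, teaspoon, espresso_cup_b from where it was at the start of the episode above 0.02 m).
It fails at once if another thing on the counter is tipped (angle between any of coaster, espresso_cup, tumbler_a, tumbler_b, pepper_mill, espresso_cup_b's own z axis and vertical above 0.4 rad).
It also fails if it takes over 58 s, if anything falls off the work surface, if the arm or the gripper's body presses on something with over 40 N, if the wrist force passes 120 N, or if a joint passes its speed limit or range.

## Working session

There is one attempt and no reset: what is moved stays moved. The work goes in short steps, Python scripts to look and compute and a shell command to move; the robot and the scene stay as the last step left them, time stands still between calls to the robot, and variables do not carry over. Pictures are saved under pics/ and viewed, and the job is handed in when it is done.

```bash
mkdir -p pics; ls; cat > h.py <<'E'
import numpy as np, cv2, json
from rig import ctrl, vision, workorder
def snap(name,fn):
    s=ctrl.sense(); c=vision.capture(name)
    cv2.imwrite('pics/'+fn+'.png',c['image'][:,:,::-1])
    return s,c
E
python3 - <<'E'
from h import *
s,c=snap('scene','s0'); print(s); print({k:c[k] for k in c if k!='image'})
s,c=snap('top','t0'); print({k:c[k] for k in c if k!='image'})
s,c=snap('wrist','w0'); print({k:c[k] for k in c if k!='image'})
E
```

```text
pics
{'time_s': 0.0, 'joints': array([ 9.87607668e-01,  3.13424564e-01,  1.49848403e+00,  9.25865546e-06,
        1.33106334e+00, -2.23450421e-01]), 'dq': array([ 4.60941431e-05,  8.54707438e-04, -4.63480736e-04,  1.95956875e-04,
       -1.75859233e-03, -4.46679120e-04]), 'tau': array([ 5.60006411e-04, -4.12268007e+01, -2.59747392e+01, -1.40326169e-04,
        4.10636640e-03, -1.26224134e-05]), 'eef_pos': array([184.69126418, 491.14176431, 238.73043763]), 'ee_rot': array([ 0.69550449,  0.12605544,  0.69589312, -0.12694998]), 'force': array([ 0.26491301,  0.01760879, -0.73664765]), 'wrist_torque': array([-0.02024685, -0.02587806,  0.00243374]), 'grip_width': 0.994634341293223}
{'mtx': array([[447.25297266,   0.        , 279.30646498],
       [  0.        , 447.25297266, 210.43908044],
       [  0.        ,   0.        ,   1.        ]]), 'k1': -0.07214248050621877, 'R': array([[-0.53968057, -0.84180647, -0.01033196],
       [-0.49668549,  0.32828534, -0.80345022],
       [ 0.67974143, -0.42847474, -0.59528228]]), 't': array([ 235.93595852,  294.00253223, 1067.84707652])}
{'mtx': array(
[... 265 characters left out ...]
 -1.81802324e-02, -6.83314755e-02],
       [ 6.83511566e-02, -4.62664154e-04, -9.97661218e-01]]), 't': array([ -22.3404732 ,  445.58837726, 1471.76482712])}
{'mtx': array([[300.69447901,   0.        , 276.45137691],
       [  0.        , 300.69447901, 212.14297042],
       [  0.        ,   0.        ,   1.        ]]), 'k1': -0.0675091238169208, 'hand_eye': array([[ 4.69684251e-04, -2.96324875e-01,  9.55087089e-01,
        -1.33483645e+02],
       [ 9.99999756e-01,  6.33587710e-04, -2.95194377e-04,
        -4.32937352e-01],
       [-5.17658005e-04,  9.55086995e-01,  2.96325100e-01,
        -7.60386791e+01],
       [ 0.00000000e+00,  0.00000000e+00,  0.00000000e+00,
         1.00000000e+00]])}
```

View pics/s0.png

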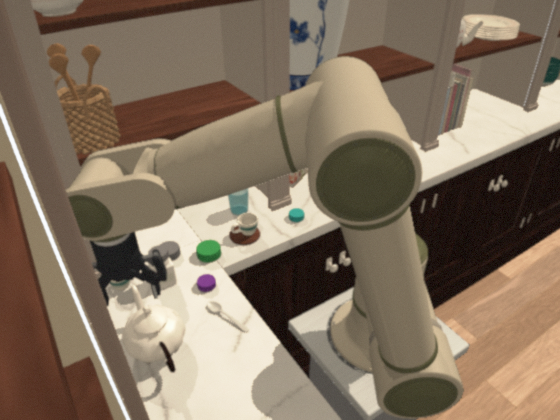

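View pics/t0.png

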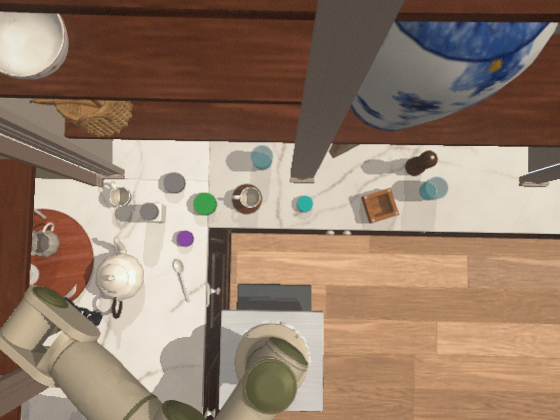

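View pics/w0.png

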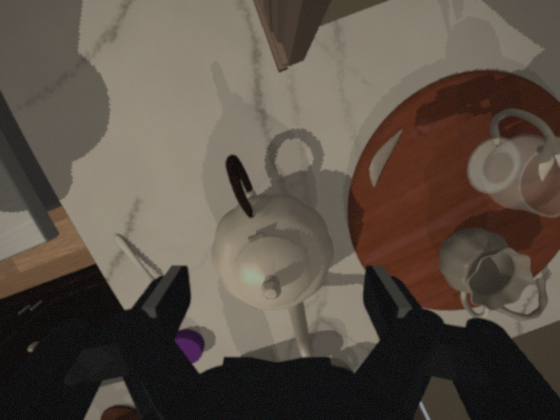

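The top view shows the brown stand near (380,206). There are two grey caps, one at (174,183) and one at (149,211), and the second seems to sit on a white body. I'll zoom in.

```bash
python3 - <<'E'
import cv2
t=cv2.imread('pics/t0.png'); a=cv2.resize(t[160:240,90:210],None,fx=6,fy=6,interpolation=2); cv2.imwrite('pics/t0a.png',a)
b=cv2.resize(t[170:240,330:450],None,fx=6,fy=6,interpolation=2); cv2.imwrite('pics/t0b.png',b)
s=cv2.imread('pics/s0.png'); cv2.imwrite('pics/s0a.png',cv2.resize(s[180:320,80:260],None,fx=4,fy=4,interpolation=2))
E
```

```text
(no output)
```

View pics/t0a.png

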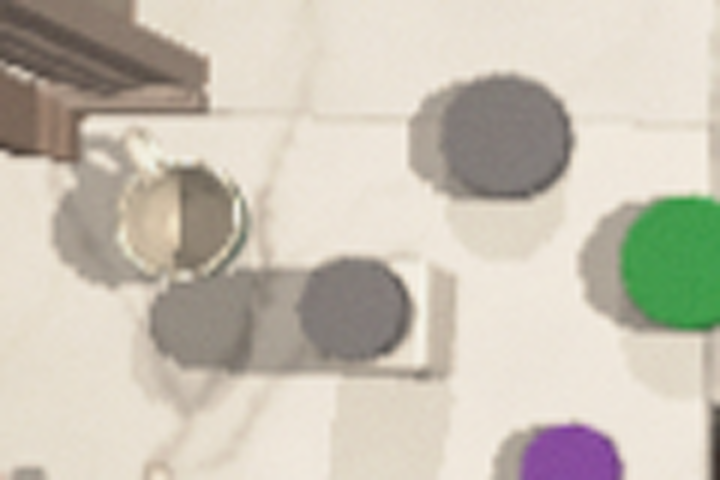

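View pics/t0b.png

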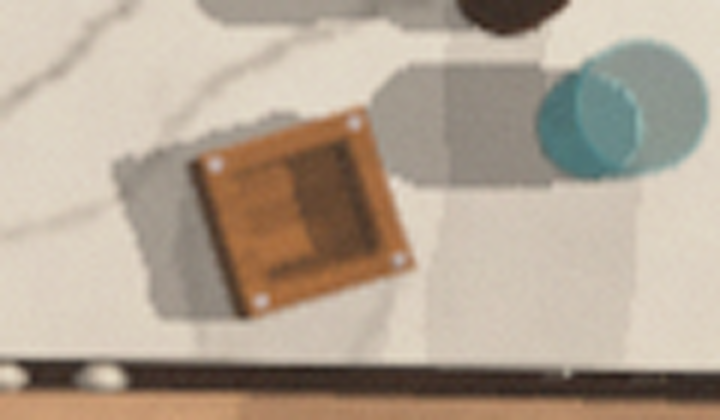

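View pics/s0a.png

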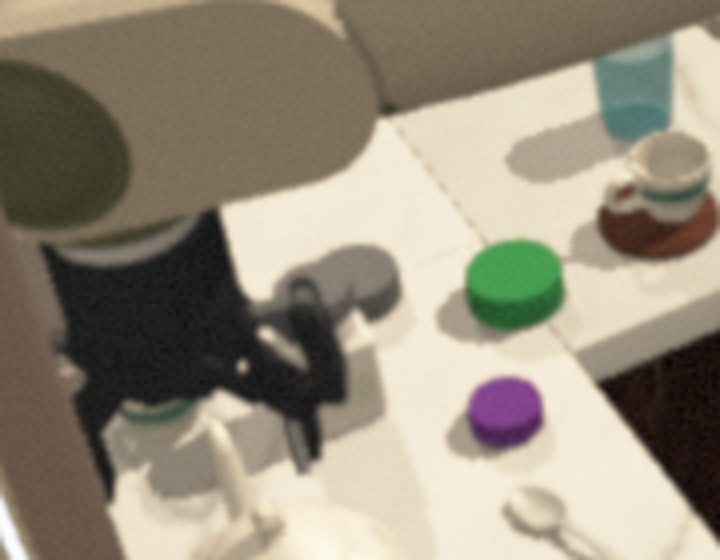

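```bash
cat >> h.py <<'E'
from scipy.spatial.transform import Rotation as Ro
def und(c,px):
    K=c['mtx']; d=(np.atleast_2d(np.array(px,float))-K[:2,2])/np.array([K[0,0],K[1,1]])
    u=d.copy()
    for _ in range(20): u=d/(1+c['k1']*(u**2).sum(1,keepdims=True))
    return u
def rays(c,px,s=None):
    u=und(c,px); d=np.c_[u,np.ones(len(u))]
    if 'R' in c: R=c['R'].T; o=-R@c['t']
    else:
        T=c['hand_eye']; q=s['ee_rot']; Rt=Ro.from_quat([q[1],q[2],q[3],q[0]]).as_matrix()
        R=Rt@T[:3,:3]; o=Rt@T[:3,3]+s['eef_pos']
    d=d@R.T
    return o,d/np.linalg.norm(d,axis=1,keepdims=True)
def plane(c,px,z,s=None):
    o,d=rays(c,px,s); return o+d*((z-o[2])/d[:,2])[:,None]
def tri(rs):
    A=np.zeros((3,3));b=np.zeros(3)
    for o,d in rs:
        P=np.eye(3)-np.outer(d,d);A+=P;b+=P@o
    X=np.linalg.solve(A,b); return X,[np.linalg.norm(np.cross(X-o,d)) for o,d in rs]
E
python3 - <<'E'
from h import *
c=vision.capture('top')
f=lambda a,b:[90+a/6,160+b/6]
print('cap',plane(c,[f(355,308)],110).round(), 'big gray',plane(c,[f(507,137)],20).round(),'cup_b',plane(c,[f(182,220)],51).round())
print('bottle corners (right) shoulder',plane(c,[f(428,265),f(426,375)],72).round())
g=lambda a,b:[330+a/6,170+b/6]
P=plane(c,[g(195,157),g(365,108),g(412,268),g(248,315)],40);print(P.round(1),P.mean(0),np.linalg.norm(P-np.roll(P,1,0),axis=1))
print('tumblerb',plane(c,[g(630,100)],84).round(), 'teal cap',plane(c,[[304,204]],20))
print(plane(c,[[421,162],[262,157],[248,198],[204,204],[185,239]],0))
E
```

```text
cap [[443. 364. 110.]] big gray [[540. 314.  20.]] cup_b [[491. 469.  51.]]
bottle corners (right) shoulder [[468. 339.  72.]
 [413. 338.  72.]]
[[ 507.1 -270.1   40. ]
 [ 533.9 -356.9   40. ]
 [ 452.1 -381.    40. ]
 [ 426.5 -297.6   40. ]] [ 479.89605926 -326.36793289   40.        ] [85.19228064 90.84123437 85.31835086 87.24551773]
tumblerb [[ 534. -477.   84.]] teal cap [[481.53019823 -91.58431843  20.        ]]
[[ 623.62982372 -461.14768913    0.        ]
 [ 630.94585061   43.11122096    0.        ]
 [ 499.193875     84.69970693    0.        ]
 [ 477.59121233  223.03773349    0.        ]
 [ 366.24635575  279.31645788    0.        ]]
```

```bash
cat >> h.py <<'E'
def togo(s,target,yawy=None):
    """tool-axes shift (mm) to world target; yaw of tool y axis"""
    q=s['ee_rot']; Rt=Ro.from_quat([q[1],q[2],q[3],q[0]]).as_matrix()
    d=Rt.T@(np.array(target)-s['eef_pos'])
    print('pos',s['eef_pos'].round(1),'shift tool',d.round(1),'yaw tool y',np.arctan2(Rt[1,1],Rt[0,1]).round(4),'z',np.arctan2(Rt[1,2],Rt[0,2]).round(4),'x',Rt[:,0].round(4),'q',s['joints'].round(3),'F',s['force'].round(1),'t',s['time_s'],'w',s['grip_width'])
    return Rt
E
python3 - <<'E'
from h import *
togo(ctrl.sense(),(440,364,239))
E
```

```text
pos [184.8 491.3 239. ] shift tool [-1.000e-01 -2.920e+01  2.837e+02] yaw tool y 1.211 z -0.3598 x [-4.e-04 -6.e-04 -1.e+00] q [ 0.988  0.313  1.498  0.     1.331 -0.223] F [0.6 0.7 0.1] t 0.2 w 0.9982955377524082
```

```bash
python3 -m jog '[[[0,-0.005,0.04,-0.06,0,0],[0,-0.005,0.04,-0.06,0,0],[0,0.007,0.04,-0.06,0,0],[0,0.02,0.04,-0.06,0,0],[0,0.03,0.03,-0.06,0,0],[0,0,0,-0.06,0,0],[0,0,0,0,0,0],[0,0,0,0,0,0]]]'
python3 - <<'E'
from h import *
s,c=snap('wrist','w1'); togo(s,(440,364,239))
s,c=snap('scene','s1')
E
```

```text
time_s: 1.2
eef_pos: [373.8, 492.0, 239.5]
ee_rot: [0.707, 0.0, 0.707, -0.0]
force: [0.3, 0.3, 0.2]
grip_width: 1.001
pos [373.8 492.  239.5] shift tool [   0.5 -127.9   66.3] yaw tool y 1.5701 z -0.0007 x [ 0.  0. -1.] q [ 0.732  0.522  1.191 -0.     1.428 -0.838] F [0.3 0.3 0.2] t 1.2 w 1.0012117101430027
```

View pics/w1.png

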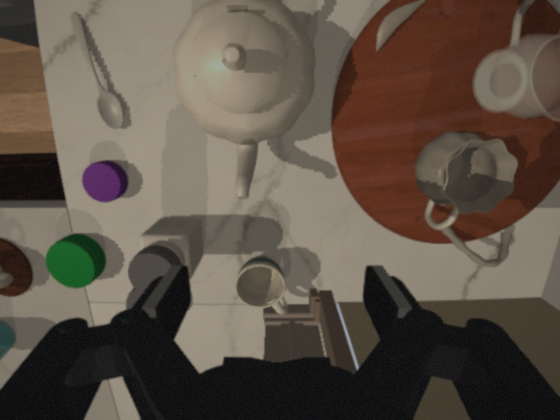

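View pics/s1.png

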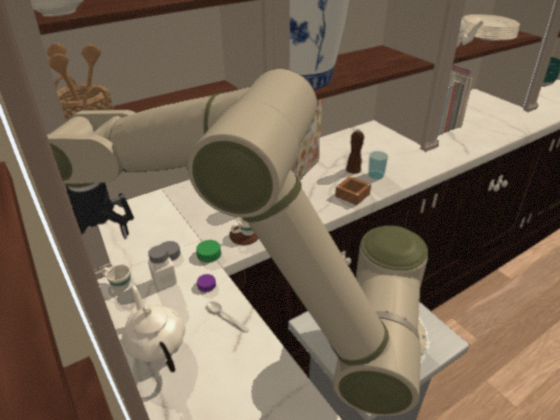

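```bash
python3 -m jog '[[[0,-0.045,-0.01,0,0,0],[0,-0.045,-0.01,0,0,0],[0,-0.038,-0.01,0,0,0],[0,0,0,0,0,0],[0,0,0,0,0,0]]]'
python3 - <<'E'
from h import *
s,c=snap('wrist','w2'); togo(s,(440,364,239))
s,c=snap('scene','s2')
E
```

```text
time_s: 1.92
eef_pos: [344.3, 364.5, 239.7]
ee_rot: [0.707, 0.0, 0.707, 0.0]
force: [0.0, -0.3, -0.9]
grip_width: 0.999
pos [344.3 364.5 239.7] shift tool [ 0.8 -0.5 95.7] yaw tool y 1.5707 z -0.0001 x [ 8.e-04  7.e-04 -1.e+00] q [ 0.58   0.26   1.567  0.     1.313 -0.991] F [ 0.  -0.3 -0.9] t 1.925 w 0.9993519980528784
```

View pics/w2.png

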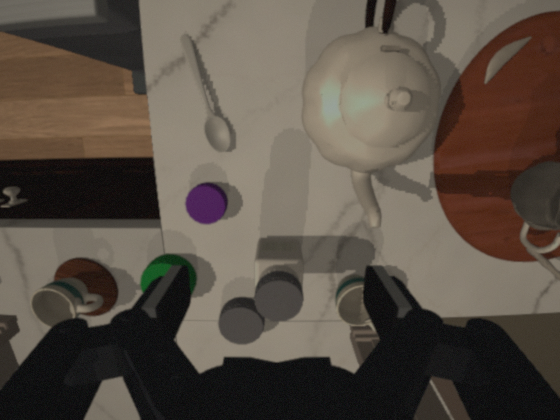

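```bash
python3 -m jog '[[[0,0,0.03,0,0,0],[0,0,0.03,0,0,0],[0,0,0.02,0,0,0],[0,0,0,0,0,0],[0,0,0,0,0,0]]]'
python3 - <<'E'
from h import *
s,c=snap('wrist','w3'); togo(s,(440,364,239))
E
```

```text
time_s: 2.65
eef_pos: [423.5, 364.5, 239.1]
ee_rot: [0.707, -0.0, 0.707, 0.0]
force: [-0.6, -0.2, 0.4]
grip_width: 0.999
pos [423.5 364.5 239.1] shift tool [ 0.  -0.5 16.5] yaw tool y 1.5717 z 0.0009 x [-6.e-04 -2.e-04 -1.e+00] q [ 0.501  0.388  1.393  0.     1.361 -1.071] F [-0.6 -0.2  0.4] t 2.65 w 0.9991389739659408
```

View pics/w3.png

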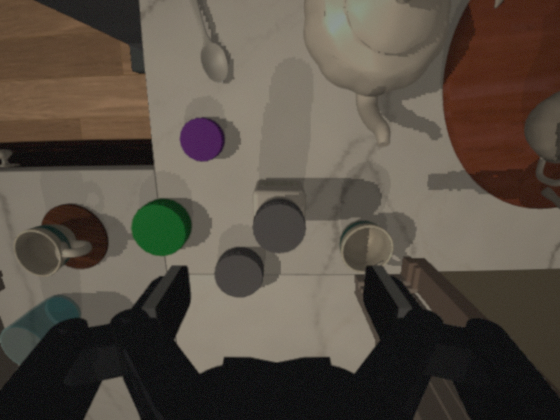

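In w3 the bottle's cap is at (279,225), with the white body's edge just above it. In w2 the cap is at (279,295). I'll triangulate from those two.

```bash
python3 - <<'E'
import cv2
a=cv2.imread('pics/w2.png')[225:345,200:320];b=cv2.imread('pics/w3.png')[165:285,220:340]
import numpy as np
cv2.imwrite('pics/w23.png',cv2.resize(np.hstack([a,b]),None,fx=3.3,fy=3.3,interpolation=2))
E
```

```text
(no output)
```

View pics/w23.png

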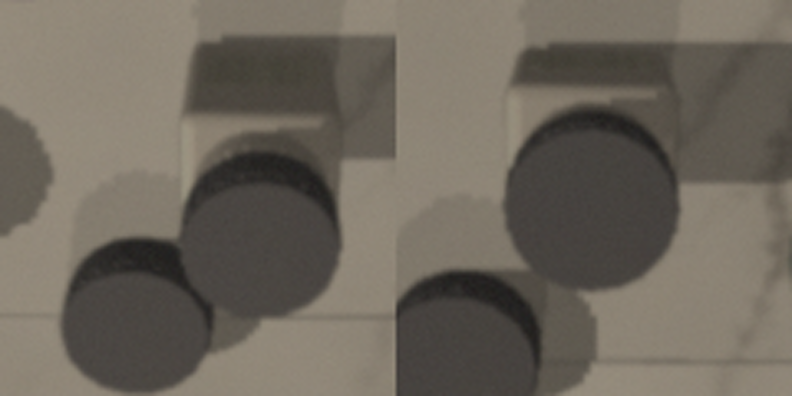

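```bash
python3 - <<'E'
from h import *
c=vision.capture('wrist'); q=[2**-.5,0,2**-.5,0]
s2=dict(eef_pos=np.array([344.3,364.5,239.5]),ee_rot=q); s3=dict(eef_pos=np.array([423.5,364.5,239.2]),ee_rot=q)
A=lambda x,y:[200+x/3.3,225+y/3.3]
B=lambda x,y:[220+(x-396)/3.3,165+y/3.3]
def T(a,b):
    o,d=rays(c,[a],s2); o2,d2=rays(c,[b],s3); return tri([(o,d[0]),(o2,d2[0])])
print('cap',T(A(261,250),B(592,208)))
print('cap plane',plane(c,[A(261,250)],110,s2),plane(c,[B(592,208)],110,s3))
print('L',T(A(183,115),B(508,86)),'R',T(A(334,117),B(674,87)))
print(plane(c,[A(183,115),A(334,117)],72,s2),plane(c,[B(508,86),B(674,87)],72,s3))
E
```

```text
cap (array([444.8216647 , 366.89978718, 108.46361818]), [np.float64(0.009313891427632953), np.float64(0.009313891427518083)])
cap plane [[443.7952409  366.87438512 110.        ]] [[444.25471299 366.89288734 110.        ]]
L (array([419.13433346, 340.6351809 ,  66.96150675]), [np.float64(0.035015928305351704), np.float64(0.035015928305249015)]) R (array([418.95331674, 392.39336568,  68.87624013]), [np.float64(0.5516780424545702), np.float64(0.5516780424546638)])
[[416.64912731 340.98731518  72.        ]
 [417.36961479 391.55474664  72.        ]] [[417.95007734 341.05677559  72.        ]
 [418.2371129  392.65106368  72.        ]]
```

```bash
python3 -m jog '[[[0.02,0.002,0.02,0,0,0],[0.03,0,0,0,0,0],[0.03,0,0,0,0,0],[0.02,0,0,0,0,0],[0,0,0,0,0,0],[0,0,0,0,0,0]]]'
python3 - <<'E'
from h import *
s,c=snap('wrist','w4'); togo(s,(443.8,366.6,91)); print(s['wrist_torque'])
s,c=snap('scene','s4')
E
```

```text
time_s: 3.5
eef_pos: [444.3, 366.4, 140.5]
ee_rot: [0.708, 0.0, 0.707, 0.0]
force: [0.9, -0.3, 0.4]
grip_width: 1.0
pos [444.3 366.4 140.5] shift tool [49.5  0.1 -0.6] yaw tool y 1.5713 z 0.0006 x [ 1.5e-03  8.0e-04 -1.0e+00] q [ 0.486  0.513  1.472  0.     1.154 -1.085] F [ 0.9 -0.3  0.4] t 3.5 w 1.00038888428871
[-0.02422815  0.01373835 -0.01488645]
```

View pics/w4.png

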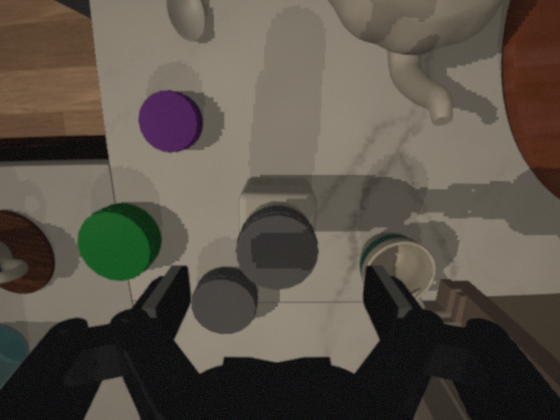

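View pics/s4.png

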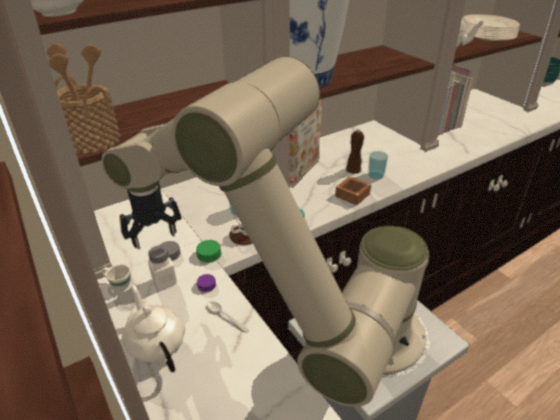

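The jaws straddle the cap, which is centred near (277,248) and level with them. Next I descend and close.

```bash
python3 - <<'E'
from h import *
s=ctrl.sense();c=vision.capture('wrist'); im=c['image']
g=im.max(2).astype(int); 
print(plane(c,[[277,248]],110,s), plane(c,[[240,194],[316,193]],72,s))
E
python3 -m jog '[[[0.02,0,0,0,0,0],[0.02,0,0,0,0,0],[0.009,0,0,0,0,0],[0,0,0,0,0,0],[0,0,0,0,0,0]]]' && python3 -m jog '[[[0,0,0,0,0,0],[0,0,0,0,0,0],[0,0,0,0,0,0],[0,0,0,0,0,0],[0,0,0,0,0,0],[0,0,0,0,0,0],[0,0,0,0,0,0],[0,0,0,0,0,0]]]' 255 60
```

```text
[[441.41964527 366.36940387 110.        ]] [[417.8721027  340.8704077   72.        ]
 [417.12393911 393.3635976   72.        ]]
time_s: 4.28
eef_pos: [444.5, 366.3, 91.2]
ee_rot: [0.708, 0.0, 0.707, 0.0]
force: [0.1, 0.2, 1.0]
grip_width: 0.996
time_s: 5.28
eef_pos: [444.2, 366.1, 90.4]
ee_rot: [0.707, -0.0, 0.707, 0.0]
force: [0.4, 2.0, 4.3]
grip_width: 0.57
```

```bash
python3 - <<'E'
from h import *
s,c=snap('wrist','w5'); togo(s,(443.8,366.6,191)); print(s['wrist_torque'])
E
```

```text
pos [444.2 366.1  90.4] shift tool [-100.6    0.5   -0.4] yaw tool y 1.571 z 0.0002 x [ 2.e-04  1.e-04 -1.e+00] q [ 0.486  0.575  1.518  0.     1.048 -1.085] F [0.4 2.  4.3] t 5.275 w 0.5699689572228105
[ 0.32873155 -0.03089642 -0.05143227]
```

View pics/w5.png

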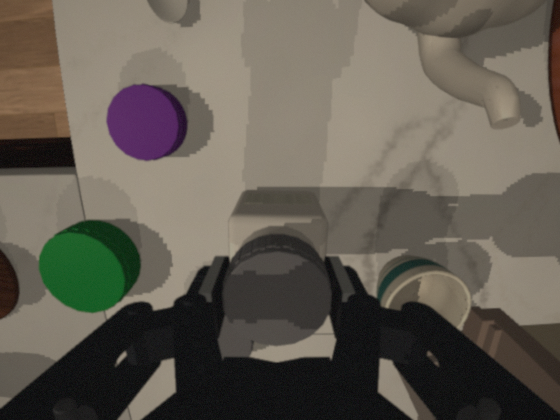

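```bash
python3 -m jog '[[[-0.01,0,0,0,0,0],[-0.02,0,0,0,0,0],[-0.03,0,0,0,0,0],[-0.03,0,-0.004,0,0,0],[-0.03,0,-0.005,0,0,0],[-0.02,0,-0.005,0,0,0],[-0.01,0,0,0,0,0],[0,0,0,0,0,0],[0,0,0,0,0,0]]]'
python3 - <<'E'
from h import *
s,c=snap('wrist','w6'); togo(s,(430,-326,240)); print(s['wrist_torque'])
s,c=snap('scene','s6')
E
```

```text
time_s: 6.45
eef_pos: [429.9, 365.8, 239.1]
ee_rot: [0.706, -0.0, 0.708, -0.0]
force: [0.6, 0.3, -4.7]
grip_width: 0.566
pos [429.9 365.8 239.1] shift tool [-1.000e-01 -6.918e+02  1.000e-01] yaw tool y 1.5708 z 0.0 x [-0.002  -0.0012 -1.    ] q [ 0.497  0.402  1.373 -0.     1.369 -1.073] F [ 0.6  0.3 -4.7] t 6.45 w 0.5659775625848995
[ 0.03048464 -0.01202609  0.05054502]
```

View pics/w6.png

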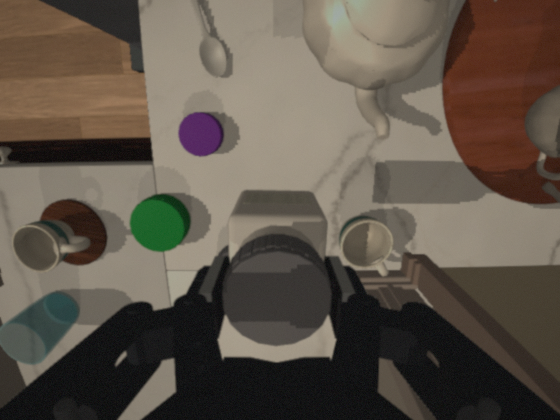

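View pics/s6.png

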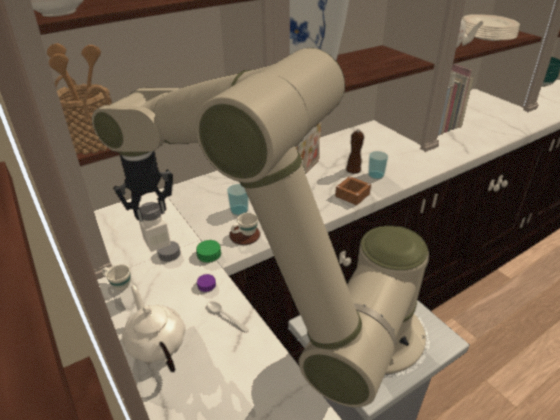

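The bottle is lifted and hangs straight. Now the traverse toward the stand.

```bash
python3 -m jog '[[[0,-0.02,0,0,0,0],[0,-0.035,0,0,0,0],[0,-0.045,0,0,0,0],[0,-0.045,0,0,0,0],[0,-0.045,0,0,0,0],[0,-0.045,0,0,0,0],[0,-0.045,0,0,0,0],[0,-0.045,0,0,0,0],[0,-0.045,0,0,0,0],[0,-0.04,0,0,0,0],[0,-0.03,0,0,0,0],[0,-0.02,0,0,0,0]]]'
python3 - <<'E'
from h import *
togo(ctrl.sense(),(430,-326,240))
E
```

```text
time_s: 8.05
eef_pos: [430.0, -95.3, 240.0]
ee_rot: [0.707, 0.0, 0.707, -0.0]
force: [1.2, 0.5, -4.7]
grip_width: 0.569
pos [430.  -95.3 240. ] shift tool [-1.000e-01 -2.307e+02  3.000e-01] yaw tool y 1.5697 z -0.0011 x [-6.e-04  2.e-04 -1.e+00] q [-0.485  0.125  1.732 -0.     1.285 -2.055] F [ 1.2  0.5 -4.7] t 8.05 w 0.5692130556576486
```

```bash
python3 -m jog '[[[0,-0.02,0,0,0,0],[0,-0.035,0,0,0,0],[0,-0.025,0,0,0,0],[0,-0.01,0,0,0,0],[0,0,0,0,0,0],[0,0,0,0,0,0]]]'
python3 - <<'E'
from h import *
s,c=snap('wrist','w7'); togo(s,(430,-326,240)); print(s['wrist_torque'])
import pickle; pickle.dump((s,c),open('v7.pkl','wb'))
s,c=snap('scene','s7');pickle.dump((s,c),open('vs7.pkl','wb'))
E
python3 -m jog '[[[0,-0.02,-0.03,0,0,0],[0,-0.02,-0.03,0,0,0],[0,0,0,0,0,0],[0,0,0,0,0,0]]]'
python3 - <<'E'
from h import *
s,c=snap('wrist','w8'); togo(s,(430,-326,240)); print(s['wrist_torque'])
import pickle; pickle.dump((s,c),open('v8.pkl','wb'))
E
```

```text
time_s: 8.8
eef_pos: [430.2, -183.1, 240.2]
ee_rot: [0.707, -0.0, 0.707, 0.0]
force: [0.1, -0.2, -3.8]
grip_width: 0.568
pos [ 430.2 -183.1  240.2] shift tool [   0.2 -142.9   -0.4] yaw tool y 1.5718 z 0.001 x [-1.e-04  4.e-04 -1.e+00] q [-0.654  0.185  1.66   0.     1.297 -2.226] F [ 0.1 -0.2 -3.8] t 8.8 w 0.5679371800307291
[-0.08662658  0.00787026  0.01744063]
time_s: 9.4
eef_pos: [370.6, -223.6, 240.4]
ee_rot: [0.707, -0.0, 0.707, 0.0]
force: [0.2, 0.5, -4.7]
grip_width: 0.567
pos [ 370.6 -223.6  240.4] shift tool [   0.5 -102.5   59.4] yaw tool y 1.5712 z 0.0005 x [ 5.e-04 -1.e-04 -1.e+00] q [-0.815  0.106  1.752  0.     1.283 -2.386] F [ 0.2  0.5 -4.7] t 9.4 w 0.5667673815887108
[ 0.11639754  0.02592198 -0.01163864]
```

View pics/w7.png

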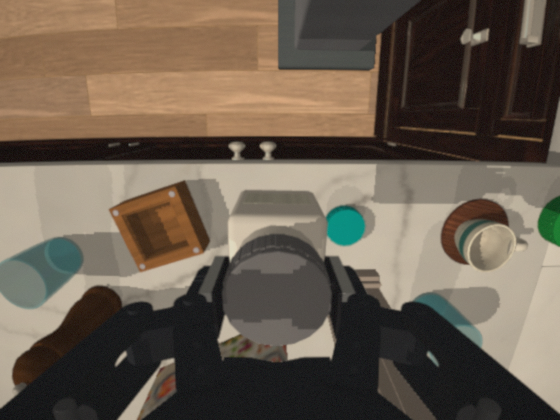

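View pics/w8.png

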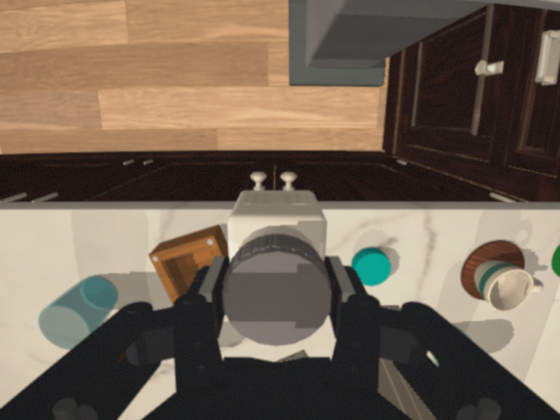

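View pics/s7.png

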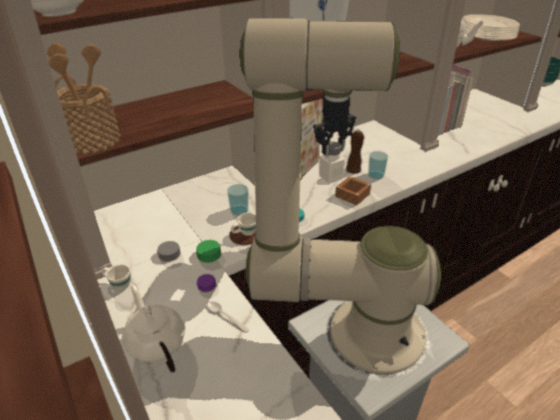

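w7 shows the whole stand, with four silver pins near (115,213), (172,194), (142,267) and (204,243). I'll zoom in on all views of it.

```bash
python3 - <<'E'
import cv2
cv2.imwrite('pics/w7a.png',cv2.resize(cv2.imread('pics/w7.png')[170:280,100:220],None,fx=5,fy=5,interpolation=2))
cv2.imwrite('pics/s7a.png',cv2.resize(cv2.imread('pics/s7.png')[165:215,320:390],None,fx=10,fy=10,interpolation=2))
cv2.imwrite('pics/t0c.png',cv2.resize(cv2.imread('pics/t0.png')[180:230,355:410],None,fx=10,fy=10,interpolation=2))
E
```

```text
(no output)
```

View pics/w7a.png

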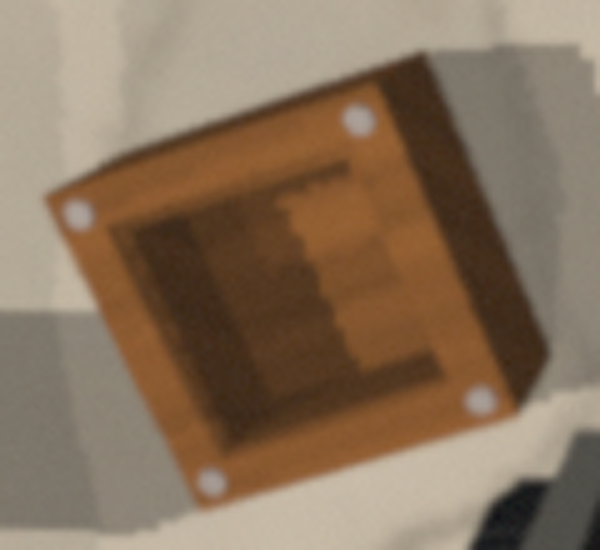

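View pics/s7a.png

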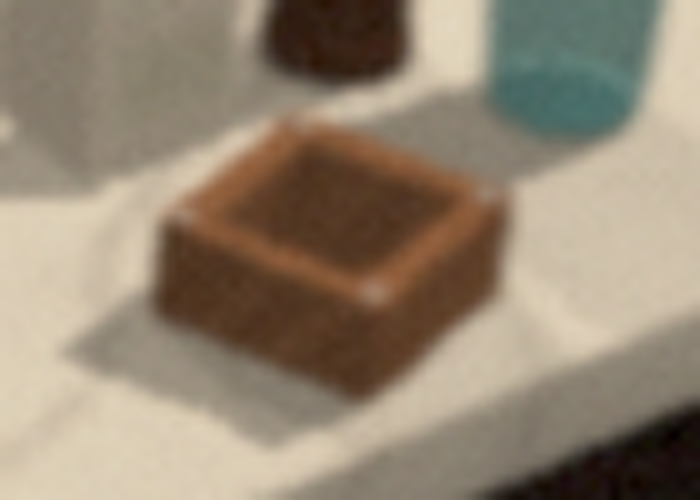

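View pics/t0c.png

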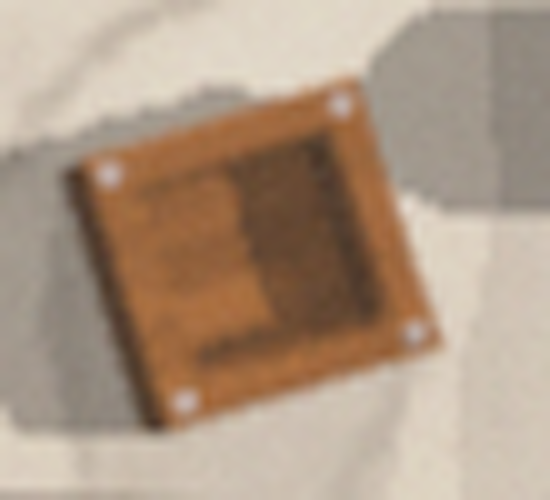

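```bash
python3 - <<'E'
from h import *
import pickle
s7,c7=pickle.load(open('v7.pkl','rb')); _,cs=pickle.load(open('vs7.pkl','rb')); ct=vision.capture('top')
s7=dict(s7); s7['ee_rot']=[2**-.5,0,2**-.5,0]
w=[[100+x/5-.4,170+y/5-.4] for x,y in [(79,214),(359,121),(481,400),(211,483)]]
t=[[355+x/10-.45,180+y/10-.45] for x,y in [(415,332),(185,402),(110,174),(341,105)]]
S=[[320+x/10-.45,165+y/10-.45] for x,y in [(490,193),(375,290),(183,213),(297,122)]]
def rep(n,P):
    c=P[:,:2].mean(0); e=(P[2]+P[1]-P[3]-P[0])  # +y
    f=(P[2]+P[3]-P[1]-P[0])
    print(n,P.mean(0).round(2),'yaw from y',np.arctan2(-e[0],e[1]).round(4),'x',np.arctan2(f[1],f[0]).round(4),np.linalg.norm(e)/2,np.linalg.norm(f)/2)
for n,c,p,s in (('w',c7,w,s7),('t',ct,t,None),('s',cs,S,None)): rep(n,plane(c,p,40,s))
R=[rays(c7,w,s7),rays(ct,t),rays(cs,S)]
for sel in ([0,1],[0,2],[1,2],[0,1,2]):
    P=[];E=[]
    for i in range(4):
        X,e=tri([(R[k][0],R[k][1][i]) for k in sel]);P.append(X);E.append(max(e))
    rep(sel,np.array(P)); print(np.round(E,1))
E
```

```text
w [ 481.84 -328.06   40.  ] yaw from y 0.3137 x 0.312 73.96850794404101 73.71723377791615
t [ 481.29 -326.35   40.  ] yaw from y 0.3115 x 0.3196 74.04122781523323 73.44939367307367
s [ 484.65 -328.59   40.  ] yaw from y 0.3183 x 0.3364 73.97362534458729 75.3452891333051
[0, 1] [ 480.68 -325.96   43.84] yaw from y 0.3121 x 0.312 73.71214794627748 73.19292445685261
[0.4 0.4 0.9 0.4]
[0, 2] [ 481.44 -326.47   42.42] yaw from y 0.3126 x 0.3134 73.01409359415537 74.5407566407672
[0.1 0.2 1.2 1.5]
[1, 2] [ 481.13 -325.53   43.04] yaw from y 0.3145 x 0.3277 73.70540955463193 74.19793763045925
[0.4 0.2 0.4 1.1]
[0, 1, 2] [ 481.03 -325.98   42.95] yaw from y 0.3132 x 0.3212 73.39774525392065 73.85868351206192
[0.5 0.5 1.4 1.8]
```

```bash
python3 - <<'E'
import cv2
a=cv2.imread('pics/w8.png')[180:360,200:350]
a=cv2.convertScaleAbs(a,alpha=1.6,beta=10)
cv2.imwrite('pics/w8a.png',cv2.resize(a,None,fx=3.3,fy=3.3,interpolation=2))
E
```

```text
(no output)
```

View pics/w8a.png

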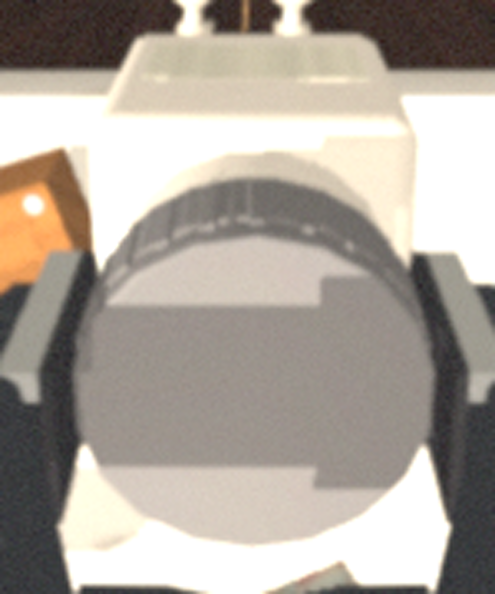

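```bash
python3 - <<'E'
from h import *
import pickle
s,c=pickle.load(open('v8.pkl','rb'))
f=lambda x,y:[200+x/3.3-.35,180+y/3.3-.35]
T=c['hand_eye']
def tp(px,X):
    u=und(c,px); d=np.c_[u,np.ones(len(u))]@T[:3,:3].T; o=T[:3,3]; return o+d*((X-o[0])/d[:,0])[:,None]
print(tp([f(255.5,390)],-19.6).round(2))
print('shoulder',tp([f(105,113),f(408,122)],18.4).round(2)); print('bot',tp([f(148,36),f(375,40)],84.4).round(2))
g=cv2.cvtColor(c['image'],cv2.COLOR_RGB2GRAY)
# sub-pixel gradient along columns for edges
for r0,r1,c0,c1,X in ((208,222,240,315,18.4),(186,198,248,310,86)):
    G=np.diff(cv2.GaussianBlur(g,(0,0),1).astype(float),axis=0)
    pts=[]
    for col in range(c0,c1,5):
        k=r0+np.argmax(np.abs(G[r0:r1,col])); pts.append((col,k+.5))
    P=tp(pts,X); m=np.polyfit(P[:,1],P[:,2],1); print([p[1] for p in pts],m)
E
```

```text
[[-19.6   -0.07  -1.6 ]]
shoulder [[ 18.4  -24.23 -28.1 ]
 [ 18.4   24.56 -26.6 ]]
bot [[ 84.4  -24.1  -25.39]
 [ 84.4   27.04 -24.49]]
[np.float64(215.5), np.float64(215.5), np.float64(215.5), np.float64(214.5), np.float64(215.5), np.float64(215.5), np.float64(215.5), np.float64(215.5), np.float64(215.5), np.float64(215.5), np.float64(215.5), np.float64(215.5), np.float64(220.5), np.float64(220.5), np.float64(220.5)] [  0.07035444 -26.61161574]
[np.float64(189.5), np.float64(186.5), np.float64(190.5), np.float64(186.5), np.float64(189.5), np.float64(189.5), np.float64(189.5), np.float64(186.5), np.float64(190.5), np.float64(186.5), np.float64(189.5), np.float64(189.5), np.float64(189.5)] [ 1.06227402e-02 -2.64244661e+01]
```

```bash
python3 -m jog '[[[0,0,0,0.1,0,0],[0,0,0,0.16,0,0],[0,0,0,0.16,0,0],[0,0,0,0.16,0,0],[0,0,0,0.16,0,0],[0,0,0,0.16,0,0],[0,0,0,0.16,0,0],[0,0,0,0.12,0,0],[0,0,0,0.07,0,0],[0,0,0,0,0,0],[0,0,0,0,0,0]]]'
python3 - <<'E'
from h import *
togo(ctrl.sense(),(481.5,-327,160))
E
```

```text
time_s: 10.88
eef_pos: [370.5, -223.7, 240.3]
ee_rot: [0.574, 0.413, 0.574, -0.413]
force: [0.5, -0.2, -4.1]
grip_width: 0.574
pos [ 370.5 -223.7  240.3] shift tool [ 80.2  72.5 133.2] yaw tool y 0.323 z -1.2478 x [-1.e-04  1.e-04 -1.e+00] q [-0.815  0.107  1.752  0.     1.283 -1.138] F [ 0.5 -0.2 -4.1] t 10.875 w 0.5743975374462834
```

```bash
python3 -m jog '[[[0,0.01,0.02,0,0,0],[0,0.02,0.035,0,0,0],[0,0.02,0.035,0,0,0],[0,0.0155,0.028,0,0,0],[0.01,0.007,0.015,0,0,0],[0.03,0,0,0,0,0],[0.03,0,0,0,0,0],[0.02,0,0,0,0,0],[0,0,0,0,0,0],[0,0,0,0,0,0]]]'
python3 - <<'E'
from h import *
s,c=snap('wrist','w9'); togo(s,(481.5,-327,150)); print(s['wrist_torque'])
import pickle; pickle.dump((s,c),open('v9.pkl','wb'))
s,c=snap('scene','s9');pickle.dump((s,c),open('vs9.pkl','wb'))
s,c=snap('top','t9');pickle.dump((s,c),open('vt9.pkl','wb'))
a=cv2.imread('pics/t9.png')[140:260,300:460];b=cv2.imread('pics/s9.png')[100:220,280:440]
cv2.imwrite('pics/ts9.png',cv2.resize(np.hstack([a,b]),None,fx=2.5,fy=2.5,interpolation=2))
E
```

```text
time_s: 12.12
eef_pos: [481.4, -327.6, 151.3]
ee_rot: [0.574, 0.413, 0.573, -0.414]
force: [-0.8, 0.5, -4.7]
grip_width: 0.571
pos [ 481.4 -327.6  151.3] shift tool [ 1.3  0.2 -0.5] yaw tool y 0.3216 z -1.2492 x [ 0.0011 -0.0011 -1.    ] q [-0.799  0.515  1.439 -0.     1.186 -1.12 ] F [-0.8  0.5 -4.7] t 12.125 w 0.5705240282028217
[-0.03271911  0.01194511  0.05183279]
```

View pics/w9.png

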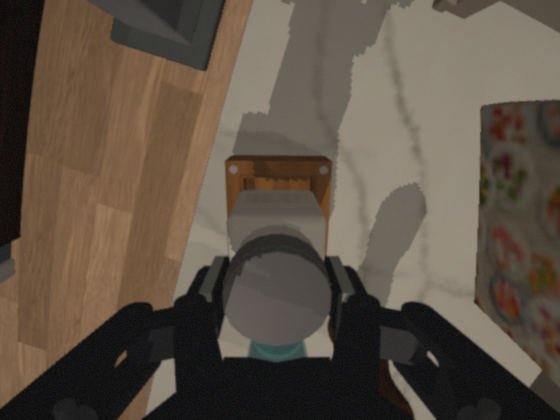

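View pics/ts9.png

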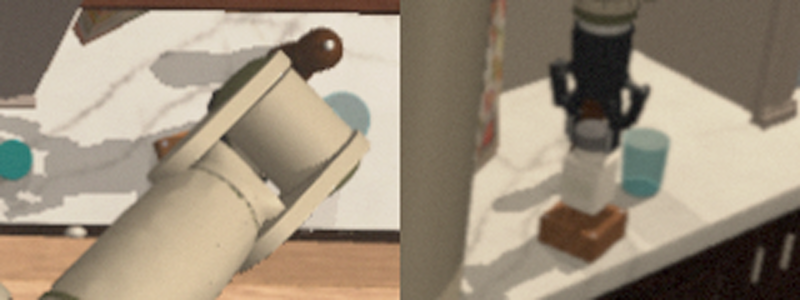

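In w9 two pins show at (234,170) and (323,170). The bottle body is centred and parallel to the stand edge. I'll compute the offset in tool coordinates.

```bash
python3 - <<'E'
import cv2
a=cv2.imread('pics/w9.png')[140:300,200:350]
a=cv2.convertScaleAbs(a,alpha=1.6,beta=10)
cv2.imwrite('pics/w9a.png',cv2.resize(a,None,fx=3.6,fy=3.6,interpolation=2))
E
```

```text
(no output)
```

View pics/w9a.png

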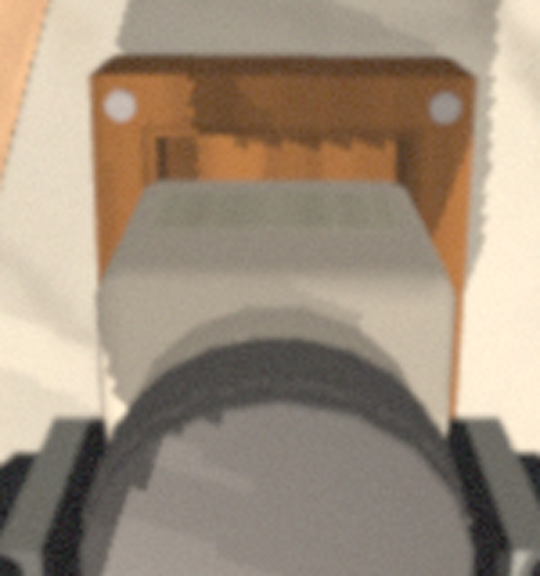

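```bash
python3 - <<'E'
from h import *
import pickle
s,c=pickle.load(open('v9.pkl','rb'))
f=lambda x,y:[200+x/3.6-.36,140+y/3.6-.36]
T=c['hand_eye']
def tp(px,X):
    u=und(c,px); d=np.c_[u,np.ones(len(u))]@T[:3,:3].T; o=T[:3,3]; return o+d*((X-o[0])/d[:,0])[:,None]
print('pins',tp([f(120,104),f(445,107)],111).round(2))
print('edge',tp([f(95,75),f(470,75)],111).round(2))
print('shoulder',tp([f(100,272),f(455,272)],18.4).round(2)); print('bot',tp([f(150,182),f(402,183)],90.4).round(2),tp([f(150,182),f(402,183)],84.4).round(2))
E
```

```text
pins [[111.   -36.12 -36.91]
 [111.    37.67 -36.28]]
edge [[111.   -41.51 -43.49]
 [111.    43.01 -43.56]]
shoulder [[ 18.4  -26.55 -26.7 ]
 [ 18.4   25.87 -26.75]]
bot [[ 90.4  -27.39 -23.55]
 [ 90.4   26.05 -23.37]] [[ 84.4  -26.67 -24.95]
 [ 84.4   25.34 -24.78]]
```

```bash
python3 -m jog '[[[0,0.001,-0.001,0,0,0],[0.01,0,0,0,0,0],[0.01,0,0,0,0,0],[0.005,0,0,0,0,0],[0.005,0,0,0,0,0],[0,0,0,0,0,0],[0,0,0,0,0,0]]]'
python3 - <<'E'
from h import *
s,c=snap('wrist','w10'); togo(s,(481.5,-327,101)); print(s['wrist_torque'])
E
python3 - <<'E'
import cv2
a=cv2.imread('pics/w10.png')[140:300,200:350]
a=cv2.convertScaleAbs(a,alpha=1.6,beta=10)
cv2.imwrite('pics/w10a.png',cv2.resize(a,None,fx=3.6,fy=3.6,interpolation=2))
E
```

```text
time_s: 13.15
eef_pos: [481.7, -326.1, 120.5]
ee_rot: [0.574, 0.414, 0.573, -0.414]
force: [-0.4, 0.3, -4.6]
grip_width: 0.568
pos [ 481.7 -326.1  120.5] shift tool [19.5 -0.5  0.7] yaw tool y 0.321 z -1.2498 x [ 3.e-04 -3.e-04 -1.e+00] q [-0.796  0.549  1.472 -0.     1.121 -1.117] F [-0.4  0.3 -4.6] t 13.15 w 0.5678907946280758
[-0.02391837  0.01490282 -0.02347358]
```

View pics/w10a.png

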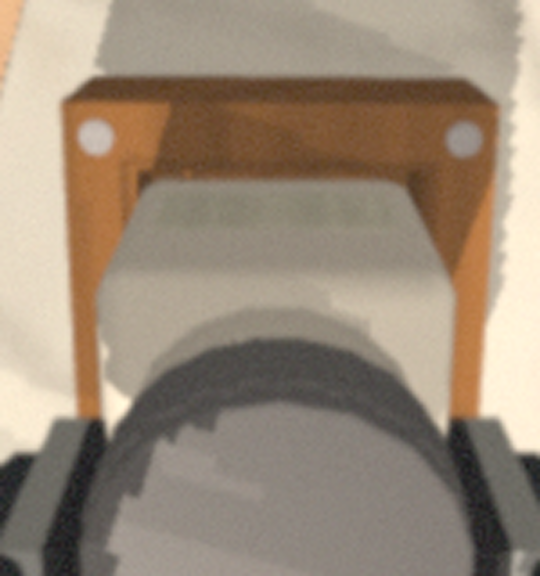

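The bottom is about 10 mm inside the mouth with no side force, so I'll continue down.

```bash
python3 -m jog '[[[0.006,0,0,0,0,0],[0.006,0,0,0,0,0],[0.005,0,0,0,0,0],[0,0,0,0,0,0],[0,0,0,0,0,0]]]'
python3 -m jog '[[[0.001,0,0,0,0,0],[0.001,0,0,0,0,0],[0.001,0,0,0,0,0],[0,0,0,0,0,0],[0,0,0,0,0,0]]]'
python3 - <<'E'
from h import *
s,c=snap('wrist','w11'); togo(s,(481.5,-327,101)); print(s['wrist_torque'])
a=cv2.imread('pics/w11.png')[140:300,200:350]
a=cv2.convertScaleAbs(a,alpha=1.6,beta=10)
cv2.imwrite('pics/w11a.png',cv2.resize(a,None,fx=3.6,fy=3.6,interpolation=2))
E
```

```text
time_s: 13.82
eef_pos: [481.7, -326.1, 103.4]
ee_rot: [0.574, 0.414, 0.573, -0.414]
force: [-0.3, -0.8, -3.7]
grip_width: 0.566
time_s: 14.45
eef_pos: [481.8, -326.2, 100.8]
ee_rot: [0.574, 0.414, 0.573, -0.414]
force: [-2.6, 0.8, 4.3]
grip_width: 0.565
pos [ 481.8 -326.2  100.8] shift tool [-0.2 -0.5  0.7] yaw tool y 0.3211 z -1.2497 x [ 5.e-04 -7.e-04 -1.e+00] q [-0.796  0.573  1.49  -0.     1.078 -1.117] F [-2.6  0.8  4.3] t 14.45 w 0.5645671587527992
[ 0.10280399  0.34521474 -0.01400153]
```

View pics/w11a.png

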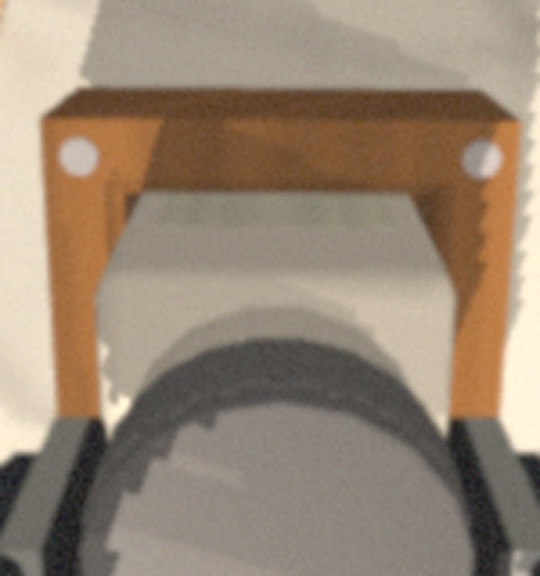

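The force rose where expected, at TCP z 100.8, so the bottle is on the socket floor. Next I press the cap down gradually.

```bash
python3 -m jog '[[[0.001,0,0,0,0,0],[0.001,0,0,0,0,0],[0,0,0,0,0,0]]]'
python3 -m jog '[[[0.001,0,0,0,0,0],[0.001,0,0,0,0,0],[0,0,0,0,0,0]]]'
python3 -m jog '[[[0.001,0,0,0,0,0],[0,0,0,0,0,0]]]'
python3 -m jog '[[[0.001,0,0,0,0,0],[0,0,0,0,0,0]]]'
```

```text
time_s: 14.88
eef_pos: [481.7, -326.2, 98.5]
ee_rot: [0.574, 0.414, 0.573, -0.414]
force: [-2.8, 0.9, 5.6]
grip_width: 0.568
time_s: 15.25
eef_pos: [481.7, -326.2, 96.8]
ee_rot: [0.574, 0.414, 0.573, -0.414]
force: [-3.4, 0.5, 7.8]
grip_width: 0.573
time_s: 15.5
eef_pos: [481.8, -326.3, 96.0]
ee_rot: [0.574, 0.414, 0.573, -0.414]
force: [-3.2, 2.6, 10.6]
grip_width: 0.565
time_s: 15.75
eef_pos: [481.9, -326.5, 96.0]
ee_rot: [0.574, 0.413, 0.573, -0.414]
force: [-6.4, 3.7, 16.4]
grip_width: 0.569
```

Firm stop at z 96.0, after a 5 mm press. I'll relieve the side load slightly and start turning.

```bash
python3 -m jog '[[[0,-0.0005,-0.0005,0,0,0],[0,0,0,0,0,0]]]'
python3 -m jog '[[[0,0,0,-0.08,0,0],[0,0,0,-0.08,0,0],[0,0,0,-0.08,0,0],[0,0,0,0,0,0]]]'
python3 - <<'E'
from h import *
s=ctrl.sense(); togo(s,(481.5,-327,101)); print(s['wrist_torque'])
E
```

```text
time_s: 16.0
eef_pos: [481.5, -326.3, 95.9]
ee_rot: [0.574, 0.414, 0.573, -0.414]
force: [-3.8, 1.2, 15.0]
grip_width: 0.573
time_s: 16.5
eef_pos: [482.0, -326.6, 95.9]
ee_rot: [0.62, 0.341, 0.618, -0.342]
force: [-0.5, 1.2, 12.5]
grip_width: 0.569
pos [ 482.  -326.6   95.9] shift tool [-5.1 -0.6  0.1] yaw tool y 0.5619 z -1.0089 x [ 0.0032 -0.0029 -1.    ] q [-0.797  0.578  1.495  0.     1.064 -1.359] F [-0.5  1.2 12.5] t 16.5 w 0.5690446536996177
[0.11191158 0.09727862 0.04480013]
```

```bash
python3 -m jog '[[[0,0,0,-0.1,0,0],[0,0,0,-0.1,0,0],[0,0,0,-0.1,0,0],[0,0,0,-0.1,0,0],[0,0,0,0,0,0]]]'
python3 - <<'E'
from h import *
s,c=snap('wrist','w12'); togo(s,(481.5,-327,101)); print(s['wrist_torque'])
E
python3 -m jog '[[[0,0,0,-0.1,0,0],[0,0,0,-0.1,0,0],[0,0,0,-0.1,0,0],[0,0,0,-0.1,0,0],[0,0,0,-0.1,0,0],[0,0,0,-0.04,0,0],[0,0,0,0,0,0],[0,0,0,0,0,0]]]'
python3 - <<'E'
from h import *
s,c=snap('wrist','w13'); togo(s,(481.5,-327,101)); print(s['wrist_torque'])
snap('scene','s13')
E
```

```text
time_s: 17.12
eef_pos: [482.0, -326.6, 95.9]
ee_rot: [0.676, 0.211, 0.673, -0.213]
force: [-0.6, -0.7, 11.9]
grip_width: 0.566
pos [ 482.  -326.6   95.9] shift tool [-5.1 -0.6 -0.2] yaw tool y 0.9621 z -0.6087 x [ 0.0031 -0.003  -1.    ] q [-0.797  0.578  1.495  0.     1.064 -1.759] F [-0.6 -0.7 11.9] t 17.125 w 0.566131208890519
[0.139319   0.08115166 0.01569278]
time_s: 18.18
eef_pos: [481.5, -326.7, 95.9]
ee_rot: [0.707, 0.024, 0.706, -0.026]
force: [-3.8, -0.6, 13.9]
grip_width: 0.57
pos [ 481.5 -326.7   95.9] shift tool [-5.1 -0.3  0. ] yaw tool y 1.501 z -0.0698 x [ 0.002  -0.0028 -1.    ] q [-7.970e-01  5.780e-01  1.496e+00 -1.000e-03  1.065e+00 -2.298e+00] F [-3.8 -0.6 13.9] t 18.175 w 0.569691835984598
[0.09054843 0.63375873 0.06348472]
```

View pics/w13.png

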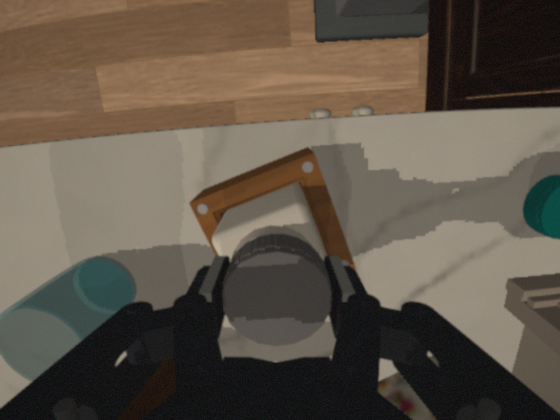

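The bottle stayed square with the stand while the jaws turned 1.18 rad. Now I lift slowly and watch the force.

```bash
python3 -m jog '[[[-0.002,0,0,0,0,0],[-0.002,0,0,0,0,0],[-0.002,0,0,0,0,0],[-0.002,0,0,0,0,0],[0,0,0,0,0,0]]]'
python3 -m jog '[[[-0.004,0,0,0,0,0],[-0.004,0,0,0,0,0],[0,0,0,0,0,0]]]'
python3 - <<'E'
from h import *
s,c=snap('wrist','w14'); togo(s,(481.5,-327,101)); print(s['wrist_torque'])
E
```

```text
time_s: 18.9
eef_pos: [480.9, -325.7, 102.1]
ee_rot: [0.707, 0.025, 0.707, -0.025]
force: [-0.0, -0.9, 0.8]
grip_width: 0.564
time_s: 19.27
eef_pos: [481.2, -325.6, 110.6]
ee_rot: [0.707, 0.025, 0.707, -0.025]
force: [0.3, 0.3, -0.2]
grip_width: 0.57
pos [ 481.2 -325.6  110.6] shift tool [ 9.6 -1.4  0.4] yaw tool y 1.5011 z -0.0697 x [ 5.e-04 -1.e-04 -1.e+00] q [-0.797  0.559  1.484  0.     1.098 -2.298] F [ 0.3  0.3 -0.2] t 19.275 w 0.5702027686591842
[-0.00998471  0.02588727 -0.0072756 ]
```

View pics/w14.png

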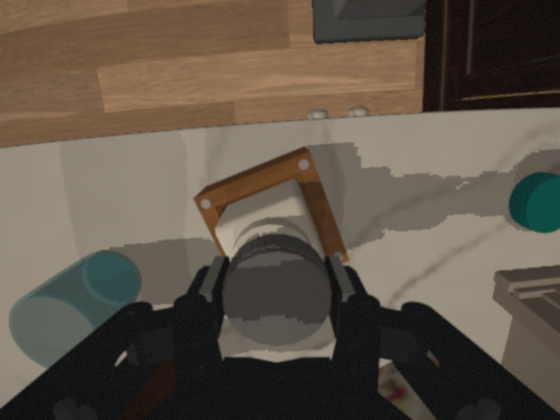

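The force is near zero and the bottle stayed put, so the cap is free. I lift another 55 mm.

```bash
python3 -m jog '[[[-0.006,0,0,0,0,0],[-0.012,0,0,0,0,0],[-0.015,0,0,0,0,0],[-0.015,0,0,0,0,0],[-0.007,0,0,0,0,0],[0,0,0,0,0,0],[0,0,0,0,0,0],[0,0,0,0,0,0]]]'
python3 - <<'E'
from h import *
s,c=snap('wrist','w15'); togo(s,(481.5,-327,101)); print(s['dq'])
snap('scene','s15'); snap('top','t15')
a=cv2.imread('pics/s15.png')[80:230,270:470]
cv2.imwrite('pics/s15a.png',cv2.resize(a,None,fx=4,fy=4,interpolation=2))
E
```

```text
time_s: 20.32
eef_pos: [480.8, -325.6, 164.8]
ee_rot: [0.706, 0.025, 0.707, -0.024]
force: [0.5, -0.8, 0.3]
grip_width: 0.568
pos [ 480.8 -325.6  164.8] shift tool [63.8 -1.4  0.8] yaw tool y 1.501 z -0.0698 x [-7.e-04  7.e-04 -1.e+00] q [-0.797  0.499  1.427 -0.     1.217 -2.298] F [ 0.5 -0.8  0.3] t 20.325 w 0.5681671866653407
[ 0.00052127 -0.00114061 -0.00142228  0.00106244  0.00187318  0.00045579]
```

View pics/w15.png

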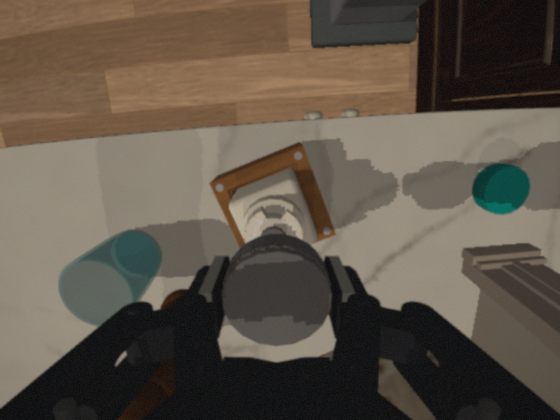

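View pics/s15a.png

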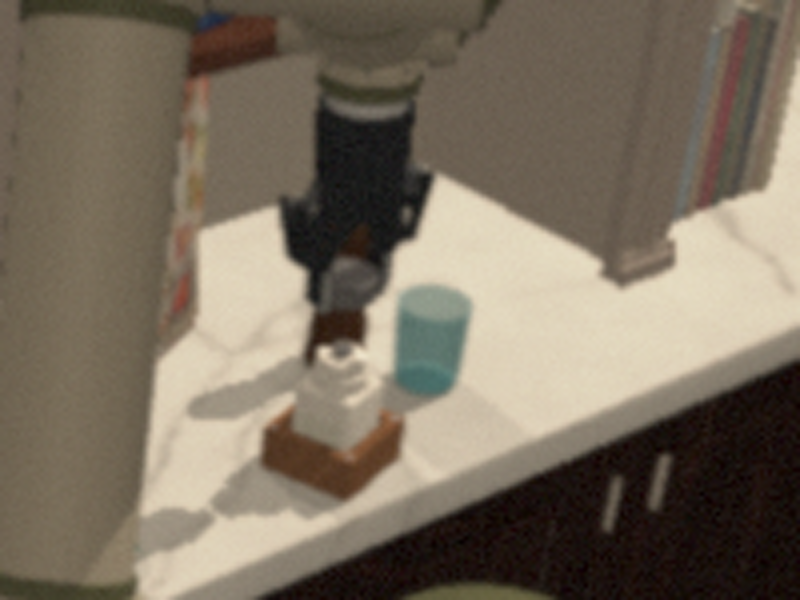

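View pics/t15.png

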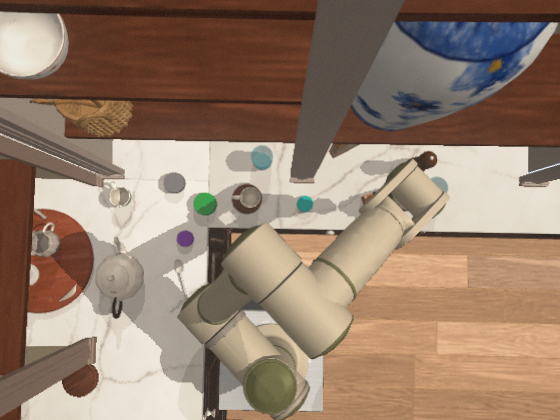

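The scene view shows the cap held level above the open bottle. The bottle is upright in the stand, its neck near (340,350) in the crop, and the other items look unmoved. I'm handing the job in.

```bash
python3 -c "
from rig import workorder
print(workorder.finish_job())"
```

```text
the job is handed in; nothing more can be done
None
```

The bottle is open and I have handed the job in; no verdict was reported.

**What I did:**
1. I gripped the white bottle by its small grey cap and carried it to the stand. There I turned it to match the stand's angle, about 0.31 rad, and lowered it until it met the socket floor.
2. I pressed the cap 5 mm down to the firm stop, at about 16 N.
3. Still pressing, I turned the jaws 1.18 rad anticlockwise and lifted the cap straight off. The bottle stayed square with the stand.

**Last checks:**
- **Cap:** it is held level and still. Its rim is an estimated 55 mm above the neck, and the wrist force is about 0 N. The grip was set to 60 N, and the opening reading stayed at the cap's width.
- **Bottle:** the pictures show it upright and seated, with nothing touching it.
- **Other items:** those visible in the top view stand where they were. The arm partly hides tumbler_b, but the wrist and scene views show it standing.

**Disagreements:**
- The cameras differed by 2–3 mm on the stand and cap positions, so for the insertion I relied on the close wrist view.
- I did not measure the final seating height separately. I inferred it from the height at contact and at the press stop.

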